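# Lock the specimen carousel with the curved hook

## Task

Take the curved locking hook by its orange grip out of the wooden parking block, swing its curved arm through the brass eye of the specimen carousel, and go on turning it round the carousel until its foot finds and drops fully home into the lock hole, then let go. Feel for the hole gently, without forcing: stay under 40 N between hook and carousel, and leave the other things on the bench alone.

Things in the scene. Friction and masses are not known exactly. Their poses are not given: they have to be found in the camera images.
- hook: Loose steel hook, 0.15 kg. Origin: centre of the underside of its collar (32 mm across, 6 mm thick); z up. Above it stand a 12 mm square stem and the grip; below it a chamfered foot, 10 mm across, 8 mm long. A curved arm of 8 mm round bar, centre line 20 mm above the origin, leaves the stem along +y and bends anticlockwise (from above) in a level circle of 60 mm radius.
- hook_grip (a point): Middle of the hook's orange grip, 14 mm square, faces along the hook's x and y; it reaches from 32 to 90 mm above the collar's underside.
- hook_tip (a point): Centre of the rounded free end (4 mm radius) of the hook's arm, 112 degrees of arc from the stem.
- hook_center (a point): Centre of the circle of the hook's arm, at the height of the collar's underside: hook frame (-60, 0, 0) mm.
- park: Fixed wooden parking block, 70 x 70 x 35 mm, with a 13 mm hole in the middle of its top, 16 mm deep, in which the hook's foot stands at the start. Origin: centre of its underside.
- stand: Fixed stand, origin on the carousel's axis at bench level, z up. It carries a round flat aluminium carousel, 178 mm across, braked so it cannot turn, and on its +y side the eye. One lock hole, 13 mm wide, 12 mm deep, slightly chamfered, 60 mm from the axis, lies 45 to 85 degrees clockwise of the eye seen from above (towards +x); just where is not measured: it must be seen or felt for. (Flat blue marks opposite.)
- axis (a point): Centre of the carousel's top surface, 45 mm above the bench (a hub here, 24 mm across, is 8 mm higher). The hook is home with its foot in the lock hole, its collar on the plate, its arm circle centred on this axis and its arm through the eye. It goes in by turning anticlockwise (from above) about this axis, tip first.
- eye (a point): Centre of the fixed upright brass ring (20 mm opening, 6 mm bar), 60 mm from the axis along the stand's +y, 24 mm above the plate. It opens along the stand's x; the tip enters from +x. A shank runs from it outwards to a steel post, 22 mm across, 80 mm high, 110 mm from the axis.
- dishes: Bystander, to be left alone: stack of three clear Petri dishes, 90 mm across, 36 mm high; origin at the centre of its underside.
- amber: Bystander, to be left alone: amber glass bottle, 70 mm across, 160 mm high; origin at the centre of its underside.
- clearjar: Bystander, to be left alone: clear glass jar, black cap, 76 mm across, 120 mm high; origin at the centre of its underside.
- tub: Bystander, to be left alone: white open tub, 100 mm across, 85 mm high; origin at the centre of its underside.
- carton: Bystander, to be left alone: cardboard carton 50 x 70 x 110 mm; origin at the centre of its underside.
- spatula: Bystander, to be left alone: steel laboratory spatula, 178 mm long, 8 mm thick, lying on the bench; origin near its middle.
Mind the look-alikes: they are no part of the job. Leave any green or pink look-alike of the stand alone.

How it is judged:
By the outcome, as a careful person would: the job done as asked, in the order asked, and still so for the second after the job is handed in, with the robot touching nothing.
It also fails if it takes over 72 s, if anything falls off the work surface, if the arm or the gripper's body presses on something with over 40 N, if the wrist force passes 120 N, or if a joint passes its speed limit or range.

## Robot

A 6-joint arm with a two-finger parallel gripper is mounted at the origin on the work surface. World frame = base frame: x ahead of the robot, y to its left, z up, the work surface at z = 0. Lengths are in mm, angles in rad, forces in N, time in s.
With the tool pointing down it reaches from about 275 to 1000 mm from the base axis. Payload 8.4 kg.
Tool frame: the origin (TCP) lies between the finger pads; the fingertips stand r.finger_overhang ahead of it and the grasp point (between the pads) is the TCP (r.finger_overhang is the distance from the TCP to the fingertips, in mm); z points along the fingers, y is the line along which they close (so a half turn about z gives the same grasp; the last joint's range is limited). The gripper opens to 85 mm and grips with 20 to 120 N. Pads are 22 mm wide; open, the fingers measure 114 mm over their backs; the gripper's body (76 mm by 85 mm) begins 54 mm behind the grasp point. The pads swing forward as they close: fully open they stand 13 mm farther back than shut.
Start: joints at [-1.306, 0.353, 1.633, -0, 1.155, -0.002], TCP at [164.777, -602.89, 250.281] pointing down, gripper open.
Joint ranges: [-2.63, 2.63], [-0.92, 2.1], [0.06, 2.66], [-1.3, 4.44], [0, 2.69], [-3.02, 3.02]. Speed limits (rad/s): [2.22, 2.22, 2.79, 3.14, 3.14, 3.14].

## Interface

Orientations are given as [roll, pitch, yaw] about the fixed x, y, z axes, in that order (R = Rz(yaw) Ry(pitch) Rx(roll)).
In Python, from rig import r, cams, sign_off gives the robot as it stands.
- The arm moves only by the shell command python3 -m crank 'ROWS' [FORCE]. ROWS is JSON, a list of rows, each a list of 7 numbers: the shift along the tool's x, y, z in m, then the turn, a rotation vector about the tool's x, y, z in rad, then the closure, from 0 (fully open) to 1 (shut). In form: [[dx, dy, dz, ax, ay, az, gripper], ...]. A call has 1 to 5 rows; each row is the pose to reach, as a shift and turn from the pose commanded when the call began, along the tool's axes at that moment; what a row does not reach only later rows make up. A row lasts 1/10 s, in which the tool goes at most 50 mm and 8.59 degrees, less where a joint would pass 70% of its speed; a pose out of reach is approached as far as the arm can. A call with a gripper value outside its range is refused whole. The fingers move at their own pace and stop on an object; FORCE is the grip in N (left out, the last holds). Time passes only in rows, so rows that repeat a pose let the fingers close. It gives the time, the measured TCP pose, the force, the opening and the grip force at its end, in the units of the state.
- r.sense(): the state, without advancing time (a new reading comes with each control period).
- cams.grab_frame(name): name is "scene" or "top" or "wrist"; returns a dict with "image" (384x512x3 uint8, red, green, blue), "fx", "fy", "cx", "cy" (pixels), "position" and "orientation" of the camera in the world. Camera axes: x right, y down, z forward; pixel columns grow to the right and rows downward; lengths in mm; the calibration is good to about 2 mm. A picture is of the moment at which its call begins. There is no depth.
- sign_off(): hands the job in; it is judged then, once.
The state is a dict: "clock": time; "qpos": joint angles; "qvel": joint speeds; "joint_efforts": joint torques, N m; "eef_pos": TCP position; "tcp_rot": TCP orientation; "contact_force": force on the tool from outside, world axes, zero at the start; "wrist_torque": the same for the moment, N m; "opening": opening from 0.0 (shut) to 1.0 (fully open); "grasp_force": force on a finger pad.
Only numpy, scipy, OpenCV 4.12 (cv2) and the standard library are available. Lean on these libraries where they do the work, as an engineer would, in place of code of your own. Each camera call takes 0.05 s, during which the arm holds its last target. There are 200 camera calls.

## Working session

There is one attempt and no reset: what is moved stays moved. The work goes in short steps, Python scripts to look and compute and a shell command to move; the robot and the scene stay as the last step left them, time stands still between calls to the robot, and variables do not carry over. Pictures are saved under pics/ and viewed, at most 10 in all, crops included, and the job is handed in when it is done.

```bash
ls; mkdir -p pics; python3 - <<'E'
from rig import r,cams
import cv2,numpy as np,pickle
F={}
for n in("scene","top","wrist"):
    f=cams.grab_frame(n);F[n]=f
    print(n,f["fx"],f["fy"],f["cx"],f["cy"],f["position"],f["orientation"])
pickle.dump(F,open("f0.pkl","wb"))
cv2.imwrite("pics/top0.png",cv2.resize(F["top"]["image"][:,:,::-1],(800,600),interpolation=cv2.INTER_CUBIC))
cv2.imwrite("pics/scene0.png",cv2.resize(F["scene"]["image"][:,:,::-1],(800,600),interpolation=cv2.INTER_CUBIC))
print(r.sense(),r.finger_overhang)
E
```

```text
pics
scene 448.953222121543 448.953222121543 256.70015673384444 191.5909046294476 [1255.74823712  -69.05419311 1279.99646273] [-2.57333566 -0.01128604  1.52063451]
top 362.5596634346726 362.5596634346726 255.2814591661299 189.43446117963788 [ 435.59637744  -16.17782483 1054.01619002] [-3.08834152  0.01036473 -1.5469727 ]
wrist 302.1652011333721 302.1652011333721 257.1701220086626 189.4936180426762 [ 237.51592936 -583.39043242  373.88719766] [ 2.84029534e+00  1.10595619e-03 -1.30365890e+00]
{'clock': 0.15, 'qpos': array([-1.30643054e+00,  3.53537999e-01,  1.63393257e+00,  5.45437260e-07,
        1.15518052e+00, -2.40936483e-03]), 'qvel': array([ 0.00191625, -0.00159088, -0.0023538 , -0.00024908, -0.00194683,
        0.00141335]), 'joint_efforts': array([-4.35954080e-04, -6.05633068e+01, -3.42339206e+01, -1.37744560e-04,
        6.01444379e-03, -2.66294950e-05]), 'eef_pos': array([ 164.67409012, -602.58174861,  249.71670544]), 'tcp_rot': array([-3.14053422e+00, -3.04892071e-06,  2.66774931e-01]), 'contact_force': array([-0.3810648 , -0.20292066, -0.09606494]), 'wrist_torque': array([-0.01480842,  0.02917064,  0.04369776]), 'grasp_force': 0.0, 'opening': 0.9985532254509174} 19.0
```

View pics/top0.png

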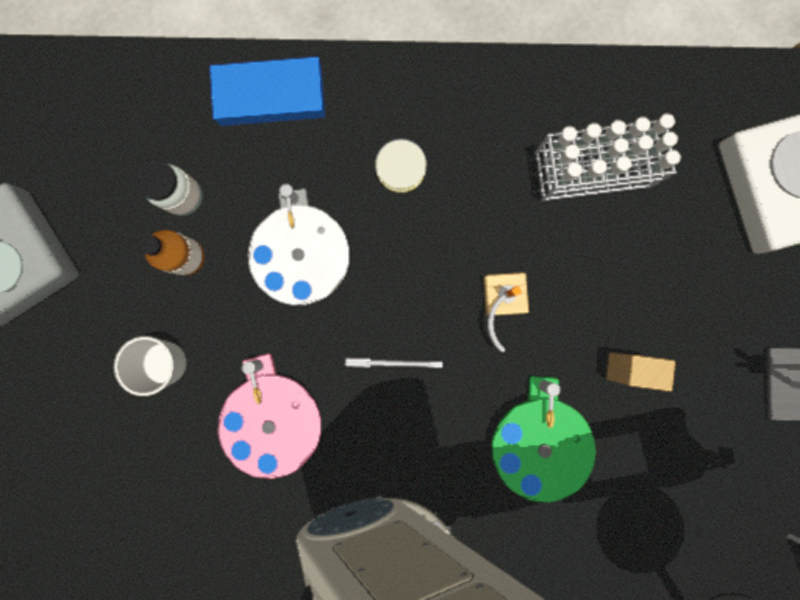

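View pics/scene0.png

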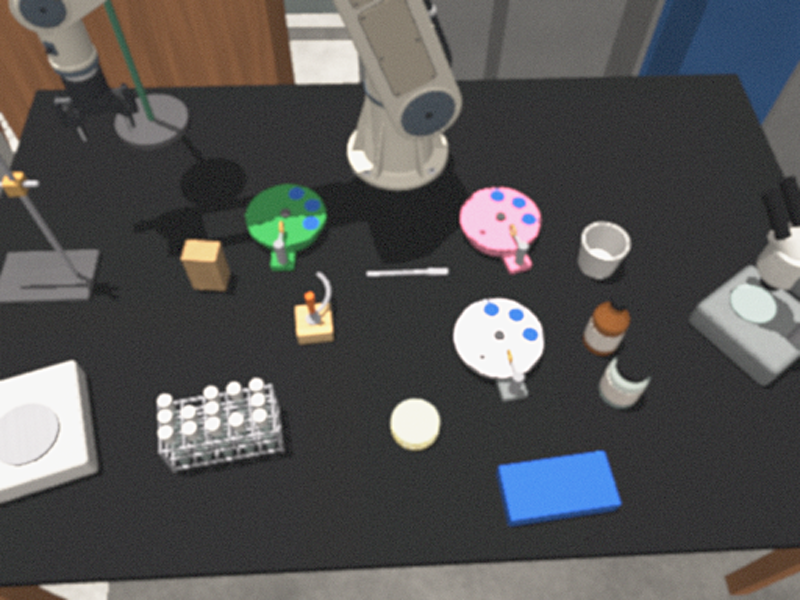

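The top view (800x600) shows three carousels: white/aluminium at (298,255), pink at (269,427) and green at (544,451). The plain aluminium one is the stand, because green and pink are look-alikes. Its eye is at (290,215), its post top at (287,190), and a grey dot at (321,230) looks like the lock hole. The hook stands in the wooden block with its grip at (513,292) and tip at (503,350). I'll measure these and confirm with a crop.

```bash
cat > h.py <<'E'
import numpy as np,cv2
from scipy.spatial.transform import Rotation as R
def ray(f,uv):
    d=np.array([(uv[0]-f["cx"])/f["fx"],(uv[1]-f["cy"])/f["fy"],1.])
    return np.array(f["position"]),R.from_euler("xyz",f["orientation"]).apply(d)
def onz(f,uv,z):
    p,d=ray(f,uv);return p+d*(z-p[2])/d[2]
def tri(f,a,g,b):
    p,d=ray(f,a);q,e=ray(g,b)
    s=np.linalg.lstsq(np.c_[d,-e],q-p,rcond=None)[0]
    x,y=p+d*s[0],q+e*s[1];return (x+y)/2,np.linalg.norm(x-y)
def hsv(f): return cv2.cvtColor(f["image"],cv2.COLOR_RGB2HSV)
def blobs(m,a=4):
    n,l,s,c=cv2.connectedComponentsWithStats(m.astype(np.uint8))
    return [(c[i].round(1),s[i]) for i in range(1,n) if s[i][4]>=a]
def proj(f,X):
    c=R.from_euler("xyz",f["orientation"]).inv().apply(np.array(X)-f["position"])
    return np.array([f["fx"]*c[0]/c[2]+f["cx"],f["fy"]*c[1]/c[2]+f["cy"]])
E
python3 - <<'E'
import pickle;from h import *
F=pickle.load(open("f0.pkl","rb"))
for n in("top","scene"):
    f=F[n];H=hsv(f);h,s,v=H[...,0],H[...,1],H[...,2]
    print(n,"orange",blobs((h<12)&(s>190)&(v>130)))
    print(n,"brass",blobs((h>12)&(h<26)&(s>100)&(v>110),5))
    m=((v>150)&(s<40)).astype(np.uint8)
    for c in cv2.findContours(m,cv2.RETR_EXTERNAL,cv2.CHAIN_APPROX_NONE)[0]:
        if cv2.contourArea(c)>1500: 
            e=cv2.fitEllipse(cv2.convexHull(c));print(n,"plate",e,onz(f,e[0],45))
f=F["top"]
for nm,p,z in(("hole",(321,230),45),("tip",(503,350),55),("post",(287,190),80),("grip",(513,292),125)): print(nm,onz(f,np.array(p)/1.5625,z))
a=f["image"][105:200,150:235,::-1];b=f["image"][160:235,295:355,::-1]
k=lambda x:cv2.resize(x,(390,590),interpolation=cv2.INTER_CUBIC)
cv2.imwrite("pics/c0.png",np.hstack([cv2.resize(a,(400,447),interpolation=cv2.INTER_CUBIC),cv2.resize(b,(358,447),interpolation=cv2.INTER_CUBIC)]))
E
```

```text
top orange []
top brass [(array([185.9, 140.5]), array([185, 136,   3,   9,  19], dtype=int32)), (array([107.9, 160.8]), array([ 94, 148,  27,  26, 419], dtype=int32)), (array([312.5, 187.8]), array([310, 175,   9,  25,  59], dtype=int32)), (array([328.4, 174.9]), array([320, 174,  17,   3,  18], dtype=int32)), (array([337. , 188.4]), array([336, 178,   3,  22,  23], dtype=int32)), (array([317.8, 183.8]), array([315, 182,   6,   6,  18], dtype=int32)), (array([330. , 185.7]), array([325, 182,  10,   8,  48], dtype=int32)), (array([322., 201.]), array([319, 201,   7,   1,   7], dtype=int32)), (array([416.8, 238.3]), array([402, 227,  30,  24, 582], dtype=int32)), (array([164.1, 252.4]), array([162, 248,   5,  10,  37], dtype=int32)), (array([351.6, 267.4]), array([350, 263,   4,  10,  33], dtype=int32))]
top plate ((56.57989501953125, 180.4603729248047), (37.04386520385742, 51.28561782836914), 0.0) [501.35583626 553.75549769  45.        ]
top plate ((190.0851287841797, 157.61953735351562), (62.72532653808594, 77.21524047851562), 173.55751037597656) [574.21854921 180.55645064  45.     
[... 7212 characters left out ...]
728.80136427 -718.93445321   45.        ]
scene plate ((319.28973388671875, 216.87794494628906), (52.358428955078125, 59.43327713012695), 119.70866394042969) [571.89122483 177.05076755  45.        ]
scene plate ((478.4104919433594, 168.2693328857422), (74.40270233154297, 140.38851928710938), 158.2498779296875) [407.2563288  742.13517568  45.        ]
scene plate ((239.6088409423828, 50.97315979003906), (100.74758911132812, 143.46035766601562), 154.98678588867188) [-213.56047979  -51.11173585   45.        ]
hole [604.6131018  138.34211229  45.        ]
tip [ 398.00648975 -189.39086333   55.        ]
post [667.65944677 194.50114354  80.        ]
grip [ 495.77898545 -192.2822262   125.        ]
```

View pics/c0.png

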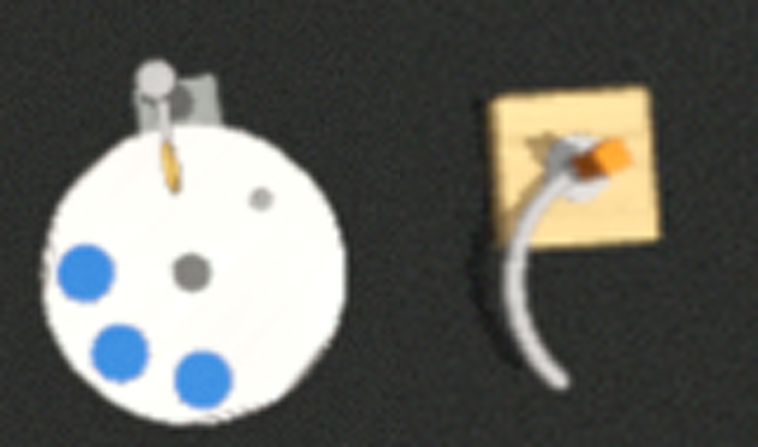

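The crop confirms the aluminium carousel with brass eye, and the lock hole at crop (261,198). The hook's collar in the tan block is at (580,160), with the arm tip at (567,383). Next I'll work out the hook yaw and plan the first move.

```bash
cat >> h.py <<'E'
def delta(p0,yaw0,p1,yaw1):
    """tool-down move: tool-frame shift in m and turn about tool z"""
    d=np.array(p1)-np.array(p0);c,s=np.cos(yaw0),np.sin(yaw0)
    a=-(yaw1-yaw0);a=(a+np.pi)%(2*np.pi)-np.pi
    return np.round([(c*d[0]+s*d[1])/1e3,(s*d[0]-c*d[1])/1e3,-d[2]/1e3,a],4)
E
python3 - <<'E'
import pickle;from h import *
F=pickle.load(open("f0.pkl","rb"));f=F["top"]
S=onz(f,(325.2,186.8),41);T=onz(f,(323,224.3),55);B=onz(f,(324.3,188.4),35)
d=T-S;print(S,T,B,np.linalg.norm(d[:2]),"hookyaw",np.degrees(np.arctan2(d[1],d[0]))-146)
A=onz(f,(190.6,162.6),53);h=onz(f,(205.5,147.1),45);P=onz(f,(150+154/4.706,105+76/4.706),80)
e=onz(f,(150+171/4.706,105+168/4.706),75)
for n,q in(("hole",h),("post",P),("eye",e)):
    w=q-A;print(n,q,np.linalg.norm(w[:2]),np.degrees(np.arctan2(w[1],w[0])))
print(A)
y=np.arctan2(d[1],d[0])-np.radians(146)
for k in range(4): print(k,delta([164.8,-602.9,250.3],.2668,[B[0],B[1],290],y+k*np.pi/2))
E
```

```text
[ 501.2427078  -199.50613991   41.        ] [ 397.25912338 -192.35542934   55.        ] [ 497.06965954 -198.13005931   35.        ] 104.22916333326309 hookyaw 30.06609511623617
hole [604.89971508 138.18219991  45.        ] 60.00645458844089 -40.4289936691513
post [668.84400687 197.15185235  80.        ] 111.44125160096064 10.367528182050078
eye [616.3070418 186.5071701  75.       ] 57.85531613299536 9.361052641892929
[559.22218746 177.09669672  53.        ]
0 [ 0.4272 -0.3028 -0.0397 -0.258 ]
1 [ 0.4272 -0.3028 -0.0397 -1.8287]
2 [ 0.4272 -0.3028 -0.0397  2.8836]
3 [ 0.4272 -0.3028 -0.0397  1.3128]
```

```bash

python3 -m crank '[[0.028,-0.02,-0.003,0,0,0,0],[0.056,-0.04,-0.006,0,0,0,0],[0.084,-0.06,-0.009,0,0,0,0],[0.112,-0.08,-0.012,0,0,0,0],[0.142,-0.101,-0.013,0,0,0,0]]' 40
python3 -m crank '[[0.028,-0.02,-0.003,0,0,0,0],[0.056,-0.04,-0.006,0,0,0,0],[0.084,-0.06,-0.009,0,0,0,0],[0.112,-0.08,-0.012,0,0,0,0],[0.142,-0.101,-0.013,0,0,0,0]]'
python3 -m crank '[[0.028,-0.02,-0.003,0,0,0,0],[0.056,-0.04,-0.006,0,0,0,0],[0.084,-0.06,-0.009,0,0,0,0],[0.112,-0.08,-0.012,0,0,0,0],[0.143,-0.101,-0.014,0,0,0,0]]'
python3 -m crank '[[0,0,0,0,0,-0.12,0],[0,0,0,0,0,-0.24,0],[0,0,0,0,0,-0.37,0],[0,0,0,0,0,-0.49,0],[0,0,0,0,0,-0.61,0]]'
python3 -m crank '[[0,0,0,0,0,-0.12,0],[0,0,0,0,0,-0.24,0],[0,0,0,0,0,-0.37,0],[0,0,0,0,0,-0.49,0],[0,0,0,0,0,-0.61,0]]'
python3 -m crank '[[0,0,0,0,0,-0.12,0],[0,0,0,0,0,-0.24,0],[0,0,0,0,0,-0.37,0],[0,0,0,0,0,-0.49,0],[0,0,0,0,0,-0.61,0]]'
python3 - <<'E'
from rig import r,cams
import pickle;from h import *
F={n:cams.grab_frame(n) for n in("scene","top","wrist")};pickle.dump(F,open("f1.pkl","wb"))
s=r.sense();print(s["clock"],s["eef_pos"],s["tcp_rot"],s["qpos"],s["contact_force"])
w=F["wrist"];print(w["position"],w["orientation"],proj(w,[497,-198,35]))
cv2.imwrite("pics/w1.png",cv2.resize(w["image"][:,:,::-1],(800,600),interpolation=cv2.INTER_CUBIC))
E
```

```text
clock: 0.65
eef_pos: [275.7, -467.0, 263.4]
tcp_rot: [3.141, -0.0, 0.266]
contact_force: [-0.2, -1.0, -0.6]
opening: 1.002
grasp_force: 0.0
clock: 1.15
eef_pos: [386.1, -332.1, 276.5]
tcp_rot: [3.141, -0.0, 0.267]
contact_force: [0.2, -0.6, -0.4]
opening: 0.999
grasp_force: 0.0
clock: 1.65
eef_pos: [497.3, -196.9, 290.4]
tcp_rot: [3.142, 0.0, 0.267]
contact_force: [0.7, -0.6, -0.9]
opening: 0.999
grasp_force: 0.0
clock: 2.15
eef_pos: [496.6, -197.9, 290.0]
tcp_rot: [-3.141, 0.0, 0.882]
contact_force: [0.2, -0.0, -0.5]
opening: 1.001
grasp_force: 0.0
clock: 2.65
eef_pos: [496.6, -198.0, 290.0]
tcp_rot: [-3.141, -0.0, 1.492]
contact_force: [-0.5, 0.1, -0.5]
opening: 1.002
grasp_force: 0.0
clock: 3.15
eef_pos: [496.6, -198.0, 290.0]
tcp_rot: [-3.141, -0.0, 2.102]
contact_force: [0.8, 0.4, -0.6]
opening: 1.0
grasp_force: 0.0
3.3 [ 496.64601262 -197.96167051  290.0948724 ] [-3.14133771e+00 -3.40134144e-04  2.09429944e+00] [-3.82107670e-01  1.74346009e-01  1.78107498e+00  1.00783676e-05
  1.18659663e+00 -9.05614604e-01] [0.34359843 0.28295304 0.25699064]
[ 458.23930009 -133.25042999  414.35913137] [2.84062685e+00 4.05497935e-04 5.28079410e-01] [257.96245898 157.76682731]
```

View pics/w1.png

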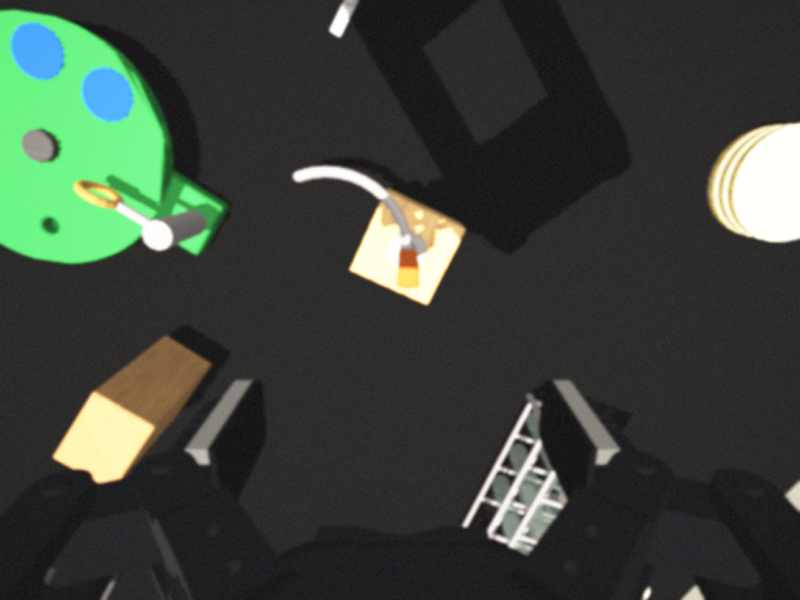

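The wrist view shows the hook grip top at (408,277), collar at (408,243) and arm tip at (298,177). The grip faces are lined up with the picture axes, so the grasp yaw is right.

```bash
python3 - <<'E'
import pickle;from h import *
F=pickle.load(open("f1.pkl","rb"));w=F["wrist"];k=1.5625
H=hsv(w);h,s,v=H[...,0],H[...,1],H[...,2]
m=((h<22)&(s>150)&(v>100));m[:,:245]=0;m[:,280:]=0;m[:160]=0;m[190:]=0
for b in blobs(m,10): print(b)
ys,xs=np.where(m&(v>190));print(xs.mean(),ys.mean(),xs.min(),xs.max(),ys.min(),ys.max())
G=onz(w,(408.5/k,277/k),125);C=onz(w,(408/k,243/k),41);T=onz(w,(300/k,177/k),55)
print(G,C,T)
for S in(G,C):
    d=(T-S)[:2];print(np.hypot(*d),np.degrees(np.arctan2(d[1],d[0]))-146)
E
```

```text
(array([260.8, 166.5]), array([256, 160,  12,  13, 125], dtype=int32))
260.5853658536585 170.09756097560975 256 267 163 172
[ 500.6648081 -197.8203734  125.       ] [ 498.35936101 -192.5275766    41.        ] [ 402.86807792 -187.9960316    55.        ]
98.28895220217869 28.26349722045768
95.59874500314105 31.283063361811685
```

```bash

python3 -m crank '[[0,0.003,0.03,0,0,0,0],[0,0.003,0.07,0,0,0,0],[0,0.003,0.11,0,0,0,0],[0,0.003,0.145,0,0,0,0],[0,0.003,0.17,0,0,0,0]]' 80
python3 -m crank '[[0,0,0.012,0,0,0,0],[0,0,0.022,0,0,0,0],[0,0,0.022,0,0,0,0.5],[0,0,0.022,0,0,0,1],[0,0,0.022,0,0,0,1]]'
python3 -m crank '[[0,0,0,0,0,0,1],[0,0,0,0,0,0,1],[0,0,0,0,0,0,1],[0,0,0,0,0,0,1],[0,0,0,0,0,0,1]]'
```

```text
clock: 3.8
eef_pos: [498.3, -196.1, 118.0]
tcp_rot: [-3.14, -0.002, 2.093]
contact_force: [0.0, 1.0, 0.7]
opening: 0.995
grasp_force: 0.0
clock: 4.3
eef_pos: [500.2, -196.8, 99.5]
tcp_rot: [3.14, 0.002, 2.096]
contact_force: [0.9, 0.2, 0.3]
opening: 0.515
grasp_force: 0.0
clock: 4.8
eef_pos: [499.9, -196.6, 99.1]
tcp_rot: [3.141, 0.001, 2.097]
contact_force: [-0.1, 1.1, 6.0]
opening: 0.151
grasp_force: 78.0
```

```bash

python3 -m crank '[[0,0,-0.008,0,0,0,1],[0,0,-0.025,0,0,0,1],[0,0,-0.05,0,0,0,1],[0,0,-0.08,0,0,0,1],[0,0,-0.1,0,0,0,1]]'
python3 -m crank '[[0,0,0,0,0,0,1],[0,0,0,0,0,0,1],[0,0,0,0,0,0,1]]'
python3 - <<'E'
from rig import r,cams
import pickle;from h import *
F={n:cams.grab_frame(n) for n in("scene","top","wrist")};pickle.dump(F,open("f2.pkl","wb"))
s=r.sense();print(s["clock"],s["eef_pos"],s["tcp_rot"],s["qpos"],s["contact_force"],s["wrist_torque"])
w=F["wrist"]
c=F["scene"]["image"][130:230,150:270,::-1]
a=cv2.resize(w["image"][:,:,::-1],(800,600),interpolation=cv2.INTER_CUBIC)[:, 150:650]
cv2.imwrite("pics/w2.png",np.hstack([a,cv2.resize(c,(300,600//1),interpolation=cv2.INTER_CUBIC)]))
E
```

```text
clock: 5.3
eef_pos: [499.7, -196.7, 200.6]
tcp_rot: [3.141, 0.001, 2.097]
contact_force: [-0.1, -0.3, -2.4]
opening: 0.156
grasp_force: 78.0
clock: 5.6
eef_pos: [498.5, -196.2, 197.1]
tcp_rot: [-3.14, -0.002, 2.097]
contact_force: [0.4, 0.1, -2.2]
opening: 0.15
grasp_force: 78.0
5.75 [ 498.75995692 -196.2809199   197.17057108] [-3.14033907e+00 -1.57035126e-03  2.09680825e+00] [-3.77713688e-01  2.76512818e-01  1.87383404e+00 -1.58822379e-05
  9.93255098e-01 -9.03717914e-01] [ 0.27439051 -1.37201926 -1.9374915 ] [0.00286274 0.02364909 0.00046579]
```

View pics/w2.png

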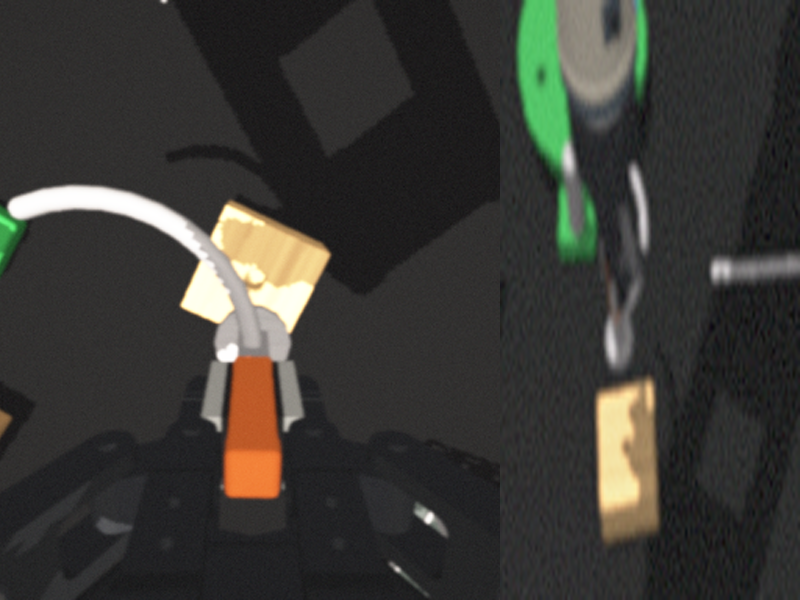

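The hook hangs level in the gripper, with its collar at about (252,340) in the left picture and its tip centre at about (19,207). From these I'll compute the pose of the hook in the tool frame.

```bash
python3 - <<'E'
import pickle;from h import *
F=pickle.load(open("f2.pkl","rb"));w=F["wrist"];k=1.5625
p=np.array([498.76,-196.28,197.2]);ps=2.0968
Rt=R.from_euler("xyz",[np.pi,0,ps])
for zo in(62,64,66):
    T=onz(w,((19+150)/k,207/k),p[2]-zo+20)
    C=onz(w,((252.5+150)/k,338/k),p[2]-zo+6)
    print(zo,Rt.inv().apply(T-p),Rt.inv().apply(C-p))
# collar blob and grip edges
H=hsv(w);h,s,v=H[...,0],H[...,1],H[...,2]
m=(h<14)&(s>150)&(v>90);m[:220]=0
ys,xs=np.where(m)
for y in range(228,320,8):
    q=xs[ys==y]; q=q[(q>225)&(q<290)]
    if len(q): print(y,q.min(),q.max())
Cc=proj(w,p+Rt.apply([0,0,58]));print("exp collar top",Cc*k,"tip",proj(w,p+Rt.apply([55.6,-82.5,44]))*k)
# grip top corners in the image -> z
print("grip top exp",[ (proj(w,p+Rt.apply([a,0,-26]))*k).round(1) for a in(-7,7)])
for z0 in(-24,-28): print([ (proj(w,p+Rt.apply([a,0,z0]))*k).round(1) for a in(-7,7)])
E
```

```text
62 [ 56.26569226 -81.8979868   42.        ] [ 1.50224505 -0.5016694  56.        ]
64 [ 56.03814893 -82.87713643  44.        ] [ 0.68461724 -0.501422   58.        ]
66 [ 55.81060561 -83.85628606  46.        ] [-0.13301056 -0.50117459 60.        ]
228 250 255
236 245 270
244 244 270
252 243 271
260 243 272
268 242 272
276 241 273
284 240 275
292 239 276
300 239 275
308 239 275
316 240 274
exp collar top [403.70488257 339.53137265] tip [170.24823326 208.25597409]
grip top exp [array([404.4, 494.1]), array([404.5, 445.9])]
[array([404.4, 488.7]), array([404.5, 441. ])]
[array([404.5, 499.8]), array([404.6, 450.9])]
```

```bash

T='x'
python3 -m crank '[[0,0,0,0,0,0.12,1],[0,0,0,0,0,0.25,1],[0,0,0,0,0,0.38,1],[0,0,0,0,0,0.52,1],[0,0,0,0,0,0.65,1]]'|head -3
python3 -m crank '[[0,0,0,0,0,0.12,1],[0,0,0,0,0,0.25,1],[0,0,0,0,0,0.38,1],[0,0,0,0,0,0.52,1],[0,0,0,0,0,0.65,1]]'|head -3
python3 -m crank '[[0,0,0,0,0,0.12,1],[0,0,0,0,0,0.25,1],[0,0,0,0,0,0.38,1],[0,0,0,0,0,0.52,1],[0,0,0,0,0,0.65,1]]'|head -3
python3 -m crank '[[0,0,0,0,0,0.12,1],[0,0,0,0,0,0.25,1],[0,0,0,0,0,0.38,1],[0,0,0,0,0,0.52,1],[0,0,0,0,0,0.65,1]]'|head -3
python3 -m crank '[[-0.008,-0.018,0,0,0,0,1],[-0.02,-0.047,0,0,0,0,1],[-0.034,-0.079,0,0,0,0,1],[-0.048,-0.113,0,0,0,0,1],[-0.063,-0.147,0,0,0,0,1]]'|head -3
python3 -m crank '[[-0.015,-0.034,0,0,0,0,1],[-0.03,-0.068,0,0,0,0,1],[-0.044,-0.1,0,0,0,0,1],[-0.057,-0.13,0,0,0,0,1],[-0.064,-0.148,0,0,0,0,1]]'|head -3
python3 -m crank '[[0,0,0,0,0,0,1],[0,0,0,0,0,0,1],[0,0,0,0,0,0,1]]'
python3 - <<'E'
from rig import r,cams
import pickle;from h import *
F={n:cams.grab_frame(n) for n in("scene","top","wrist")};pickle.dump(F,open("f3.pkl","wb"))
s=r.sense();print(s["clock"],s["eef_pos"],s["tcp_rot"],s["qpos"],s["contact_force"])
w=F["wrist"];pickle.dump((s["eef_pos"],s["tcp_rot"]),open("s3.pkl","wb"))
cv2.imwrite("pics/w3.png",cv2.resize(w["image"][:,:,::-1],(800,600),interpolation=cv2.INTER_CUBIC))
E
```

```text
clock: 6.25
eef_pos: [499.0, -196.4, 197.5]
tcp_rot: [-3.14, -0.0, 1.441]
clock: 6.75
eef_pos: [499.0, -196.4, 197.5]
tcp_rot: [-3.14, 0.001, 0.791]
clock: 7.25
eef_pos: [499.0, -196.4, 197.5]
tcp_rot: [-3.141, 0.001, 0.141]
clock: 7.75
eef_pos: [499.0, -196.4, 197.5]
tcp_rot: [3.141, 0.001, -0.509]
clock: 8.25
eef_pos: [514.8, -36.1, 197.6]
tcp_rot: [3.141, 0.001, -0.504]
clock: 8.75
eef_pos: [530.1, 125.4, 197.6]
tcp_rot: [3.141, 0.001, -0.502]
clock: 9.05
eef_pos: [530.0, 122.3, 197.8]
tcp_rot: [3.141, 0.001, -0.504]
contact_force: [0.7, 0.1, -2.4]
opening: 0.155
grasp_force: 78.3
9.2 [530.2858163  122.23156494 198.18556866] [ 3.14129988e+00  1.97084115e-04 -5.04444491e-01] [ 2.23839992e-01  2.86576881e-01  1.85696411e+00 -1.03879921e-04
  9.98393613e-01  2.29913706e+00] [-0.30021037 -0.60243948 -1.2458316 ]
```

View pics/w3.png

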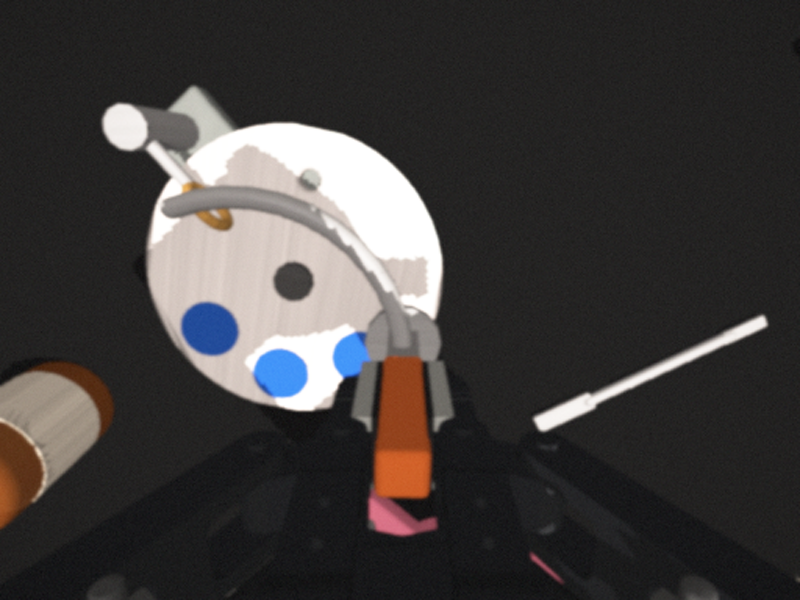

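The wrist view shows the hub at (294,281), lock hole at (310,179), eye ring from (186,187) to (230,225) and post top at (126,127). The plate rim spans x 148–442 and y 123–410. The arm is still well above the eye.

```bash
python3 - <<'E'
import pickle;from h import *
w=pickle.load(open("f3.pkl","rb"))["wrist"];k=1.5625
p,rot=pickle.load(open("s3.pkl","rb"))
o=lambda u,v,z:onz(w,(u/k,v/k),z)
hub=o(294,281,53);hole=o(310,179,45);post=o(126,127,80)
pts=np.array([o(*q,45) for q in((148,265),(442,265),(160,210),(285,123),(360,142),(420,205),(308,410),(235,395),(170,335))])
x=np.linalg.lstsq(np.c_[2*pts[:,:2],np.ones(len(pts))],(pts[:,:2]**2).sum(1),rcond=None)[0]
print("plate",x[:2],np.sqrt(x[2]+x[0]**2+x[1]**2));print("hub",hub)
H=hsv(w);h,s,v=H[...,0],H[...,1],H[...,2]
m=(h>10)&(h<28)&(s>110)&(v>60);m[:, :100]=0;m[160:]=0;m[:,160:]=0
print(blobs(m,5))
for nm,q in(("hole",hole),("post",post),("eyetop",o(187,188,77)),("eyein",o(229,224,69))):
    for A in(hub[:2],x[:2]):
        d=q[:2]-A;print(nm,q,np.hypot(*d),np.degrees(np.arctan2(d[1],d[0])))
E
```

```text
plate [560.29690425 178.02509173] 89.18823900618743
hub [561.9099676  176.49967411  53.        ]
[(array([121.5, 119.1]), array([117, 117,  12,   6,  41], dtype=int32)), (array([138.4, 139.9]), array([126, 134,  22,  13, 176], dtype=int32))]
hole [607.38555809 138.46956699  45.        ] 59.28168669645002 -39.904902229736486
hole [607.38555809 138.46956699  45.        ] 61.49781180982073 -40.03101226473121
post [669.67489931 196.55967115  80.        ] 109.61607539818063 10.54468602549162
post [669.67489931 196.55967115  80.        ] 110.93726351378402 9.617658474986547
eyetop [632.50815956 189.35228343  77.        ] 71.7585832729362 10.317866881553813
eyetop [632.50815956 189.35228343  77.        ] 73.09425876516256 8.914877370877942
eyein [607.51335159 184.38723314  69.        ] 46.280473405945614 9.812793389979856
eyein [607.51335159 184.38723314  69.        ] 47.64315000868033 7.674052144619813
```

```bash

python3 -m crank '[[0,-0.0027,0.008,0,0,0,1],[0,-0.0027,0.024,0,0,0,1],[0,-0.0027,0.042,0,0,0,1],[0,-0.0027,0.06,0,0,0,1],[0,-0.0027,0.072,0,0,0,1]]'|head -4
python3 -m crank '[[0,0,0.003,0,0,0,1],[0,0,0.004,0,0,0,1],[0,0,0.004,0,0,0,1],[0,0,0.004,0,0,0,1],[0,0,0.004,0,0,0,1]]'|head -4
python3 -m crank '[[0,0,0.0005,0,0,0,1],[0,0,0.001,0,0,0,1],[0,0,0.001,0,0,0,1],[0,0,0.001,0,0,0,1]]'|head -4
```

```text
clock: 9.7
eef_pos: [531.1, 125.2, 124.7]
tcp_rot: [3.141, 0.001, -0.504]
contact_force: [-0.3, 0.0, -2.8]
clock: 10.2
eef_pos: [532.1, 125.6, 122.9]
tcp_rot: [-3.141, -0.001, -0.503]
contact_force: [-0.8, 1.4, -2.0]
clock: 10.6
eef_pos: [531.7, 125.5, 121.3]
tcp_rot: [3.142, 0.0, -0.503]
contact_force: [0.1, 0.8, -1.4]
```

```bash
python3 - <<'E'
from rig import r,cams
import pickle;from h import *
s=r.sense();print(s["clock"],s["eef_pos"],s["tcp_rot"],s["contact_force"])
F={n:cams.grab_frame(n) for n in("scene","wrist")};pickle.dump(F,open("f4.pkl","wb"))
a=F["wrist"]["image"][40:260,60:320,::-1];b=F["scene"]["image"][175:265,270:370,::-1]
cv2.imwrite("pics/w4.png",np.hstack([cv2.resize(a,(450,381)),cv2.resize(b,(350,381),interpolation=cv2.INTER_CUBIC)]))
E
```

```text
10.6 [531.66096198 125.50374241 121.27453774] [ 3.14154962e+00  2.27058035e-05 -5.03160331e-01] [ 0.1011902   0.78021382 -1.40305962]
```

View pics/w4.png

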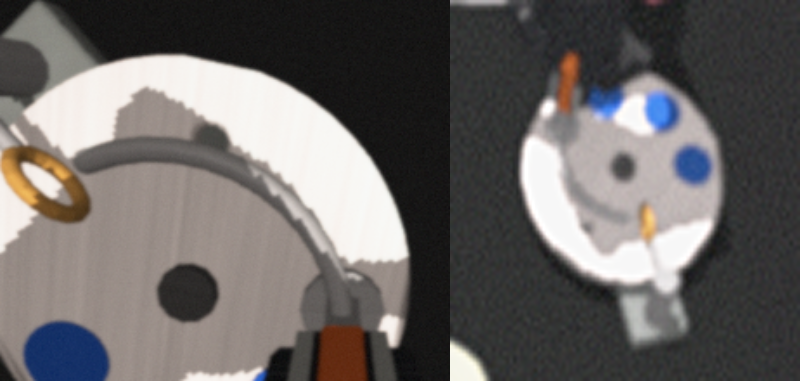

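The tip is right in front of the eye: tip centre at crop (85,160), ring centre at (46,184), hub at (187,292), and the foot just above the plate. I'll check the radial alignment.

```bash
python3 - <<'E'
import pickle;from h import *
w=pickle.load(open("f4.pkl","rb"))["wrist"];k=450/260
o=lambda u,v,z:onz(w,(60+u/k,40+v/k),z)[:2]
hub=o(187,292,53);eye=o(46,184,69);tip=o(85,160,77.3);hole=o(211,136,45)
S=np.array([531.66,125.5]);ps=-.5032
print("stem",S,"tip exp",S+np.array([np.cos(ps),np.sin(ps)])*55.6-82.5*np.array([np.sin(ps),-np.cos(ps)]),tip)
for A in(hub,np.array([561,177.3])):
  print(A)
  for n,q in(("eye",eye),("tip",tip),("hole",hole),("stem",S)):
    d=q-A;print(n,q,np.hypot(*d),np.degrees(np.arctan2(d[1],d[0])))
E
```

```text
stem [531.66 125.5 ] tip exp [620.1521272  170.96155985] [620.08205043 168.99831922]
[562.5832453  176.80155095]
eye [621.0666994  189.43912274] 59.83329025818509 12.193449603453349
tip [620.08205043 168.99831922] 58.02588229432919 -7.728463284093486
hole [608.80482467 137.77690458] 60.4926228808567 -40.17423380967966
stem [531.66 125.5 ] 59.900719776449456 -121.08048352803236
[561.  177.3]
eye [621.0666994  189.43912274] 61.28104663780881 11.425251651935156
tip [620.08205043 168.99831922] 59.66243865729062 -7.99832635706285
hole [608.80482467 137.77690458] 62.02722251684911 -39.58256603097521
stem [531.66 125.5 ] 59.53213921908067 -119.52761773558811
```

```bash

for i in 1 ; do
python3 -m crank '[[0.0012,0.0004,0.0005,0,0,0,1],[0.0012,0.0004,0.001,0,0,0,1],[0.0012,0.0004,0.0015,0,0,0,1],[0.0012,0.0004,0.002,0,0,0,1],[0.0012,0.0004,0.002,0,0,0,1]]'|head -4
python3 -m crank '[[0,0,0.0005,0,0,0,1],[0,0,0.001,0,0,0,1],[0,0,0.001,0,0,0,1],[0,0,0.001,0,0,0,1]]'|head -4; done
```

```text
clock: 11.2
eef_pos: [532.5, 124.6, 119.2]
tcp_rot: [3.141, 0.0, -0.503]
contact_force: [0.6, 0.6, -1.5]
clock: 11.6
eef_pos: [532.5, 124.6, 118.3]
tcp_rot: [3.142, 0.0, -0.503]
contact_force: [1.1, 0.3, -1.9]
```

```bash

python3 -m crank '[[0,0,0.0003,0,0,0,1],[0,0,0.0007,0,0,0,1],[0,0,0.0007,0,0,0,1],[0,0,0.0007,0,0,0,1]]'|head -4
python3 -m crank '[[0,0,0.0003,0,0,0,1],[0,0,0.0007,0,0,0,1],[0,0,0.0007,0,0,0,1],[0,0,0.0007,0,0,0,1]]'|head -4
```

```text
clock: 12.0
eef_pos: [532.6, 124.6, 117.6]
tcp_rot: [-3.142, 0.0, -0.503]
contact_force: [-0.9, -0.8, -1.3]
clock: 12.4
eef_pos: [532.6, 124.6, 117.1]
tcp_rot: [-3.142, -0.0, -0.503]
contact_force: [-0.5, -0.3, 2.0]
```

```bash

python3 -m crank '[[0.0031,-0.0001,-0.0004,0,0,-0.0524,1],[0.0063,-0.0003,-0.0004,0,0,-0.1047,1],[0.0094,-0.0007,-0.0004,0,0,-0.1571,1],[0.0125,-0.0013,-0.0004,0,0,-0.2094,1],[0.0155,-0.002,-0.0004,0,0,-0.2618,1]]'|head -4
python3 -m crank '[[0,0,0,0,0,0,1]]'|head -4
python3 - <<'E'
from rig import r,cams
import pickle;from h import *
s=r.sense();print(s["clock"],s["eef_pos"],s["tcp_rot"],s["contact_force"])
F={n:cams.grab_frame(n) for n in("scene","wrist")};pickle.dump(F,open("f5.pkl","wb"))
a=F["wrist"]["image"][40:240,40:300,::-1];b=F["scene"]["image"][200:260,300:360,::-1]
cv2.imwrite("pics/w5.png",np.hstack([cv2.resize(a,(520,400),interpolation=cv2.INTER_CUBIC),cv2.resize(b,(280,400),interpolation=cv2.INTER_CUBIC)]))
E
```

```text
clock: 12.9
eef_pos: [546.9, 118.8, 117.1]
tcp_rot: [3.141, 0.001, -0.239]
contact_force: [-0.5, -0.0, -0.5]
clock: 13.0
eef_pos: [547.3, 118.8, 117.2]
tcp_rot: [-3.142, -0.0, -0.241]
contact_force: [-1.1, -0.5, -0.9]
13.0 [547.32217483 118.79739246 117.16647689] [-3.14154506e+00 -1.39741135e-04 -2.40779159e-01] [-1.06372141 -0.52038327 -0.93800341]
```

View pics/w5.png

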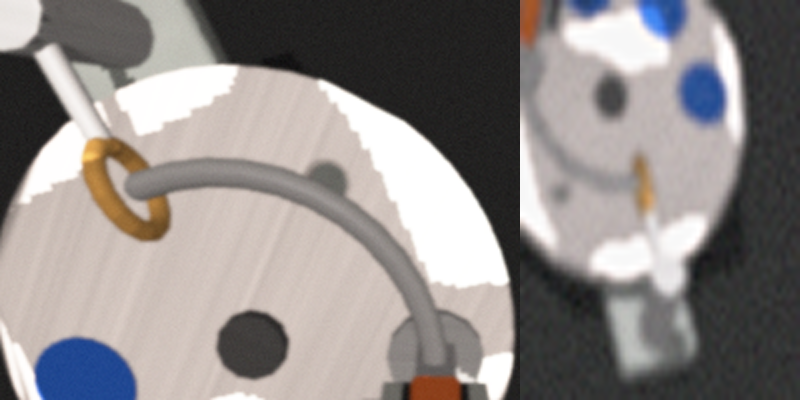

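The tip sits at (140,185), inside the brass ring and with no contact. I'll carry on turning.

```bash

python3 -m crank '[[0.0031,-0.0001,0,0,0,-0.0524,1],[0.0063,-0.0003,0,0,0,-0.1047,1],[0.0094,-0.0007,0,0,0,-0.1571,1]]'|head -4
python3 -m crank '[[0.0031,-0.0001,0,0,0,-0.0524,1],[0.0063,-0.0003,0,0,0,-0.1047,1],[0.0094,-0.0007,0,0,0,-0.1571,1],[0.0094,-0.0007,0,0,0,-0.1571,1]]'|head -4
```

```text
clock: 13.4
eef_pos: [556.2, 117.3, 117.2]
tcp_rot: [3.142, 0.0, -0.084]
contact_force: [-0.7, 0.4, -1.4]
clock: 13.8
eef_pos: [566.0, 117.3, 117.2]
tcp_rot: [-3.142, -0.0, 0.072]
contact_force: [1.0, -0.2, -2.1]
```

```bash

python3 -m crank '[[0.0031,-0.0001,0,0,0,-0.0524,1],[0.0063,-0.0003,0,0,0,-0.1047,1],[0.0094,-0.0007,0,0,0,-0.1571,1],[0.0125,-0.0013,0,0,0,-0.2094,1],[0.0155,-0.002,0,0,0,-0.2618,1]]'|head -4
python3 -m crank '[[0.0031,-0.0001,0,0,0,-0.0524,1],[0.0063,-0.0003,0,0,0,-0.1047,1],[0.0094,-0.0007,0,0,0,-0.1571,1],[0.0125,-0.0013,0,0,0,-0.2094,1],[0.0155,-0.002,0,0,0,-0.2618,1]]'|head -4
python3 -m crank '[[0.0031,-0.0001,0,0,0,-0.0524,1],[0.0063,-0.0003,0,0,0,-0.1047,1],[0.0094,-0.0007,0,0,0,-0.1571,1],[0.0094,-0.0007,0,0,0,-0.1571,1],[0.0094,-0.0007,0,0,0,-0.1571,1]]'
python3 - <<'E'
from rig import r,cams
import pickle;from h import *
s=r.sense();print(s["clock"],s["eef_pos"],s["tcp_rot"],s["contact_force"])
p=s["eef_pos"];y=s["tcp_rot"][2]-np.pi/2
print("hook yaw",np.degrees(y),"centre",p[:2]-60*np.array([np.cos(y),np.sin(y)]))
F={n:cams.grab_frame(n) for n in("scene","top","wrist")};pickle.dump(F,open("f6.pkl","wb"))
a=F["wrist"]["image"][40:240,60:320,::-1];b=F["scene"]["image"][200:260,290:350,::-1]
cv2.imwrite("pics/w6.png",np.hstack([cv2.resize(a,(520,400),interpolation=cv2.INTER_CUBIC),cv2.resize(b,(280,400),interpolation=cv2.INTER_CUBIC)]))
E
```

```text
clock: 14.3
eef_pos: [580.9, 120.3, 117.2]
tcp_rot: [-3.142, 0.0, 0.334]
contact_force: [-0.2, 0.4, -2.8]
clock: 14.8
eef_pos: [594.8, 127.3, 117.2]
tcp_rot: [-3.141, 0.001, 0.596]
contact_force: [-0.1, -1.0, -0.6]
clock: 15.3
eef_pos: [602.2, 133.2, 117.2]
tcp_rot: [-3.141, 0.0, 0.751]
contact_force: [-0.0, -0.1, -1.9]
opening: 0.15
grasp_force: 78.3
15.3 [602.24112924 133.16190686 117.20421118] [-3.14146179e+00  1.40410506e-04  7.50747156e-01] [-0.03131807 -0.06162166 -1.91358032]
hook yaw -46.98535649559318 centre [561.31001393 177.03266933]
```

View pics/w6.png

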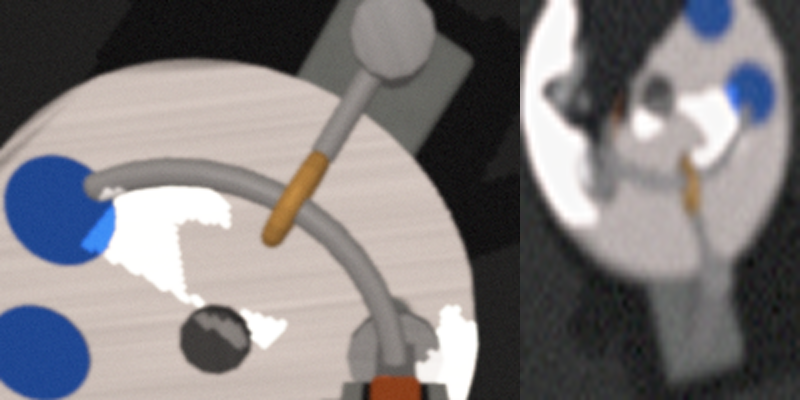

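The arm is through the eye, and the hole edge peeks out just ahead of the collar at (400,305). Next I'll feel for the hole in small steps with light pressure.

```bash

python3 -m crank '[[0.0021,0,0,0,0,-0.0349,1],[0.0037,-0.0001,0.0003,0,0,-0.0611,1],[0.0052,-0.0002,0.0005,0,0,-0.0873,1],[0.0052,-0.0002,0.0008,0,0,-0.0873,1],[0.0052,-0.0002,0.0008,0,0,-0.0873,1]]'|head -4
python3 -m crank '[[0.0005,0,0,0,0,-0.0087,1],[0.001,0,0,0,0,-0.0175,1],[0.001,0,0,0,0,-0.0175,1]]'|head -4
python3 -m crank '[[0.0005,0,0.0003,0,0,-0.0087,1],[0.001,0,0.0003,0,0,-0.0175,1],[0.001,0,0.0003,0,0,-0.0175,1]]'|head -4
```

```text
clock: 15.95
eef_pos: [606.1, 136.8, 116.8]
tcp_rot: [3.142, 0.0, 0.84]
contact_force: [-2.2, -1.8, 5.1]
clock: 16.25
eef_pos: [606.5, 137.2, 116.7]
tcp_rot: [-3.141, 0.001, 0.858]
contact_force: [-2.9, -3.4, 5.9]
clock: 16.55
eef_pos: [607.0, 137.9, 116.3]
tcp_rot: [-3.141, 0.001, 0.876]
contact_force: [-2.4, -3.2, 4.6]
```

```bash

python3 -m crank '[[0.0005,0,0.0003,0,0,-0.0087,1],[0.001,0,0.0003,0,0,-0.0175,1],[0.001,0,0.0003,0,0,-0.0175,1]]'|head -4
python3 -m crank '[[0.0005,0,0.0003,0,0,-0.0087,1],[0.001,0,0.0006,0,0,-0.0175,1],[0.001,0,0.0006,0,0,-0.0175,1]]'|head -4
```

```text
clock: 16.85
eef_pos: [608.4, 139.4, 115.7]
tcp_rot: [3.141, -0.001, 0.893]
contact_force: [-0.2, -0.0, -1.7]
clock: 17.15
eef_pos: [608.8, 140.0, 115.1]
tcp_rot: [-3.142, -0.0, 0.911]
contact_force: [0.7, 0.2, -1.5]
```

The contact force vanished below plate level, so the foot is in the hole. I'll lower it gently.

```bash

python3 -m crank '[[0,0,0.0005,0,0,0,1],[0,0,0.001,0,0,0,1],[0,0,0.0015,0,0,0,1],[0,0,0.002,0,0,0,1]]'|head -4
python3 -m crank '[[0,0,0.0005,0,0,0,1],[0,0,0.001,0,0,0,1],[0,0,0.0015,0,0,0,1],[0,0,0.002,0,0,0,1]]'|head -4
```

```text
clock: 17.55
eef_pos: [608.7, 139.9, 113.2]
tcp_rot: [-3.142, 0.0, 0.911]
contact_force: [-0.1, 0.0, -0.6]
clock: 17.95
eef_pos: [608.7, 139.9, 111.2]
tcp_rot: [-3.142, 0.0, 0.911]
contact_force: [0.4, 0.2, -1.5]
```

```bash

python3 -m crank '[[0,0,0.0005,0,0,0,1],[0,0,0.001,0,0,0,1],[0,0,0.0013,0,0,0,1],[0,0,0.0013,0,0,0,1]]'|head -4
python3 -m crank '[[0,0,0.0003,0,0,0,1],[0,0,0.0006,0,0,0,1],[0,0,0.0006,0,0,0,1]]'|head -4
python3 -m crank '[[0,0,0.0003,0,0,0,1],[0,0,0.0006,0,0,0,1],[0,0,0.0006,0,0,0,1]]'|head -4
```

```text
clock: 18.35
eef_pos: [608.7, 139.9, 109.9]
tcp_rot: [-3.142, 0.0, 0.911]
contact_force: [0.0, -0.3, -1.8]
clock: 18.65
eef_pos: [608.7, 139.9, 109.4]
tcp_rot: [-3.142, -0.0, 0.911]
contact_force: [-0.1, 0.6, -1.0]
clock: 18.95
eef_pos: [608.8, 139.9, 109.2]
tcp_rot: [3.141, -0.0, 0.911]
contact_force: [-0.7, -0.4, 3.0]
```

```bash

python3 -m crank '[[0,0,0,0,0,0,0.7],[0,0,0,0,0,0,0.6],[0,0,0,0,0,0,0.5],[0,0,0,0,0,0,0.5],[0,0,0,0,0,0,0.5]]'
python3 -m crank '[[0,0,-0.01,0,0,0,0.5],[0,0,-0.03,0,0,0,0.5],[0,0,-0.06,0,0,0,0.5],[0,0,-0.09,0,0,0,0.5],[0,0,-0.12,0,0,0,0.5]]'
python3 -m crank '[[0,0,0,0,0,0,0.5],[0,0,0,0,0,0,0.5],[0,0,0,0,0,0,0.5]]'|head -3
python3 - <<'E'
from rig import r,cams
import pickle;from h import *
F={n:cams.grab_frame(n) for n in("scene","top","wrist")};pickle.dump(F,open("f7.pkl","wb"))
a=F["wrist"]["image"][:,:,::-1];b=F["scene"]["image"][190:270,280:370,::-1]
cv2.imwrite("pics/w7.png",np.hstack([cv2.resize(a,(533,400),interpolation=cv2.INTER_CUBIC),cv2.resize(b,(266,400),interpolation=cv2.INTER_CUBIC)]))
E
```

```text
clock: 19.45
eef_pos: [608.7, 139.9, 108.7]
tcp_rot: [-3.142, 0.0, 0.911]
contact_force: [0.3, 0.0, -0.1]
opening: 0.497
grasp_force: 0.0
clock: 19.95
eef_pos: [608.7, 139.9, 230.7]
tcp_rot: [3.141, -0.0, 0.911]
contact_force: [0.3, 0.4, 0.2]
opening: 0.499
grasp_force: 0.0
clock: 20.25
eef_pos: [608.1, 139.8, 228.1]
tcp_rot: [-3.141, 0.001, 0.911]
```

View pics/w7.png

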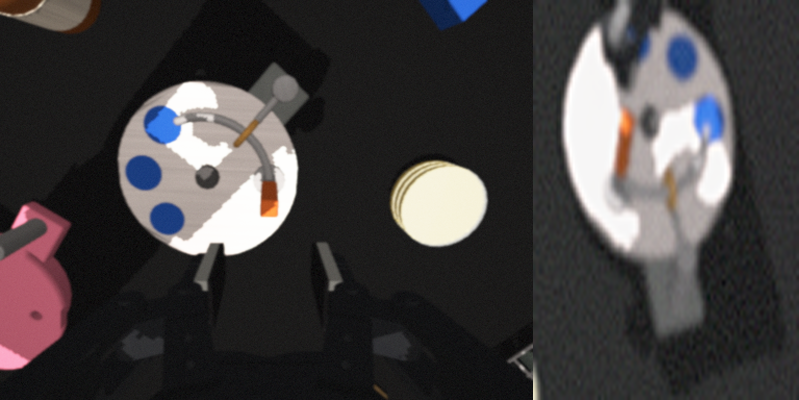

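The hook stands upright with its collar flat on the plate at (268,180). Its arm runs through the eye at (243,135), and the gripper is clear. I'm handing in.

```bash
python3 -c "
from rig import sign_off;print(sign_off())"
```

```text
the job is handed in; nothing more can be done
None
```

The hook's foot is fully home in the lock hole with its arm through the brass eye; it is released, the gripper is clear, and the job was handed in at about 20 s, with all force readings under 7 N.

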